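# Find the burner cap that rocks and seat it

## Task

The hob has just been put back together after cleaning and one of its three burner caps is not sitting in its burner. Going from the left burner to the right, press down on each cap with your fingertips to feel whether it rocks, and nudge the one that rocks sideways at its rim until it drops into its burner, either as soon as you find it or after the check, so that all three caps lie level and fully home. Only press and push: do not lift a cap or push it off its burner, and leave the other things where they are.

Things in the scene. Friction and masses are not known exactly. Their poses are not given: they have to be found in the camera images.
- hob: three-burner table-top gas hob, stainless steel, 170 mm deep (x), 540 mm long (y), flat top 55 mm above the worktop, fixed; three knobs on the front face towards the robot. Origin: centre of its underside, on the worktop; y runs along the row of burners to the left, z up. The burners stand 185 mm apart in one row along y; apart from crowns and caps only two batteries lie on its top
- burner_left (a point): centre of the left (+y) burner of the hob, at the height of the flat top rim of its aluminium crown, 71 mm above the worktop, where a seated cap's underside lies. The crown is fixed to the hob, 70 mm across, stands 16 mm above the hob's top, its bore is 44 mm wide. x, y, z as the hob's
- burner_middle (a point): centre of the middle burner of the hob, at the height of the flat top rim of its aluminium crown, 71 mm above the worktop, where a seated cap's underside lies. The crown is fixed to the hob, 70 mm across, stands 16 mm above the hob's top, its bore is 44 mm wide. x, y, z as the hob's
- burner_right (a point): centre of the right (-y) burner of the hob, at the height of the flat top rim of its aluminium crown, 71 mm above the worktop, where a seated cap's underside lies. The crown is fixed to the hob, 70 mm across, stands 16 mm above the hob's top, its bore is 44 mm wide. x, y, z as the hob's
- cap_1: dark steel burner cap, one of three identical ones; which lies on which burner varies. Round disc 76 mm across, 7 mm thick, flat on top; under it a round 40 mm locating ring, 4 mm deep, that drops into the burner's 44 mm bore. 0.12 to 0.19 kg, lies loose by its own weight. Origin: centre of the disc's underside, 7 mm below its top face; z = out of its top
- cap_2: burner cap, same as cap_1. A seated cap is level and firm, its origin within 2.5 mm of the burner's point. The unseated one (any of the three) is shifted 5 to 8 mm off the burner's centre in any direction, its ring caught on the rim of the bore: it lies tilted about 0.08 rad, high on the side to which it is shifted
- cap_3: burner cap, same as cap_1. The unseated cap, pressed near its high edge, tips level or a little past it, by some mm, under less than 1 N and rocks back when let go; pressing alone does not seat it. Pushed at its rim from the high side towards the burner's centre, with about 1 to 3 N, it drops in, and the ring then stops against the bore
- spice_jar: bystander: glass spice jar with a red lid, 45 mm across, 106 mm high, at the right end of the hob; origin under its centre
- salt_mill: bystander: small clear shaker, 44 mm across, 90 mm high, at the right end of the hob; origin under its centre
- tin: bystander: food tin, 75 mm across, 58 mm high, at the left end of the hob; origin under its centre
- battery_a: bystander: red igniter battery, 15 mm thick, 50 mm long, lying on the hob's top midway between the middle and right burners, along the hob's x; origin under its centre
- battery_b: bystander: blue igniter battery, same size, lying on the hob's top midway between the left and middle burners, along the hob's x; origin under its centre
There are look-alikes about, which are no part of the job. Leave any white look-alike of the cap_3 alone.

How it is judged (in metres and radians):
On the way, in this order (a step that is already met when the one before it is completed fails the run):
1. the cap on the left burner is pressed with the fingertips from above (((contact force between the fingers and cap_1 above 1.5 N and horizontal distance between cap_1 and burner_left below 0.02 m and horizontal distance between the grasp point and cap_1 below 0.042 m) or (contact force between the fingers and cap_2 above 1.5 N and horizontal distance between cap_2 and burner_left below 0.02 m and horizontal distance between the grasp point and cap_2 below 0.042 m) or (contact force between the fingers and cap_3 above 1.5 N and horizontal distance between cap_3 and burner_left below 0.02 m and horizontal distance between the grasp point and cap_3 below 0.042 m))), for 0.1 s.
2. the cap on the middle burner is pressed with the fingertips from above (((contact force between the fingers and cap_1 above 1.5 N and horizontal distance between cap_1 and burner_middle below 0.02 m and horizontal distance between the grasp point and cap_1 below 0.042 m) or (contact force between the fingers and cap_2 above 1.5 N and horizontal distance between cap_2 and burner_middle below 0.02 m and horizontal distance between the grasp point and cap_2 below 0.042 m) or (contact force between the fingers and cap_3 above 1.5 N and horizontal distance between cap_3 and burner_middle below 0.02 m and horizontal distance between the grasp point and cap_3 below 0.042 m))), for 0.1 s.
3. the cap on the right burner is pressed with the fingertips from above (((contact force between the fingers and cap_1 above 1.5 N and horizontal distance between cap_1 and burner_right below 0.02 m and horizontal distance between the grasp point and cap_1 below 0.042 m) or (contact force between the fingers and cap_2 above 1.5 N and horizontal distance between cap_2 and burner_right below 0.02 m and horizontal distance between the grasp point and cap_2 below 0.042 m) or (contact force between the fingers and cap_3 above 1.5 N and horizontal distance between cap_3 and burner_right below 0.02 m and horizontal distance between the grasp point and cap_3 below 0.042 m))), for 0.1 s.
At the end, for the whole second after the job is handed in: Each cap is centred on a burner within 4 mm, its underside no more than 1.3 mm above the crown's rim, tilted less than 0.025 rad and at rest ((horizontal distance between cap_1 and burner_left below 0.004 m or horizontal distance between cap_1 and burner_middle below 0.004 m or horizontal distance between cap_1 and burner_right below 0.004 m) and (horizontal distance between cap_2 and burner_left below 0.004 m or horizontal distance between cap_2 and burner_middle below 0.004 m or horizontal distance between cap_2 and burner_right below 0.004 m) and (horizontal distance between cap_3 and burner_left below 0.004 m or horizontal distance between cap_3 and burner_middle below 0.004 m or horizontal distance between cap_3 and burner_right below 0.004 m) and z of each of cap_1, cap_2, cap_3 in the frame of hob below 0.0723 m and angle between each of cap_1, cap_2, cap_3's own z axis and vertical below 0.025 rad and linear speed of each of cap_1, cap_2, cap_3 below 0.01 m/s); the robot touches nothing.
It fails at once if a burner cap is lifted off its burner (z of any of cap_1, cap_2, cap_3 in the frame of hob above 0.089 m).
It fails at once if a burner cap is knocked or pushed off its burner ((not (horizontal distance between cap_1 and burner_left below 0.025 m) and not (horizontal distance between cap_1 and burner_middle below 0.025 m) and not (horizontal distance between cap_1 and burner_right below 0.025 m)) or (not (horizontal distance between cap_2 and burner_left below 0.025 m) and not (horizontal distance between cap_2 and burner_middle below 0.025 m) and not (horizontal distance between cap_2 and burner_right below 0.025 m)) or (not (horizontal distance between cap_3 and burner_left below 0.025 m) and not (horizontal distance between cap_3 and burner_middle below 0.025 m) and not (horizontal distance between cap_3 and burner_right below 0.025 m))).
It fails at once if one of the things standing round the burners is pushed away, lifted or knocked over (distance of any of spice_jar, salt_mill, tin, battery_a, battery_b from where it was at the start of the episode above 0.02 m or angle between any of spice_jar, salt_mill, tin's own z axis and vertical above 0.4 rad).
It also fails if it takes over 45 s, if anything falls off the work surface, if the arm or the gripper's body presses on something with over 40 N, if the wrist force passes 120 N, or if a joint passes its speed limit or range.

## Robot

A 6-joint arm with a two-finger parallel gripper is mounted at the origin on the work surface; the furniture and walls round the work are solid. World frame = base frame: x ahead of the robot, y to its left, z up, the work surface at z = 0. Lengths are in mm, angles in rad, forces in N, time in s.
With the tool pointing down it reaches from about 350 to 875 mm from the base axis. Payload 4.2 kg.
Tool frame: the origin (TCP) lies at the very end of the fingers, on their centre line; the grasp point (between the pads) lies 19 mm behind it; z points along the fingers, y is the line along which they close (so a half turn about z gives the same grasp; the last joint's range is limited). The gripper opens to 85 mm and grips with 20 to 120 N. Pads are 22 mm wide; open, the fingers measure 114 mm over their backs; the gripper's body (76 mm by 85 mm) begins 54 mm behind the grasp point. The pads swing forward as they close: fully open they stand 13 mm farther back than shut.
Start: joints at [-1.069, 0.385, 0.008, 0, -1.194, -0.259], TCP at [150.281, -606.642, 231.312] pointing down, gripper open.
Joint ranges: [-3.14, 3.14], [-1.21, 2.06], [-1.07, 1.41], [-3.16, 2.05], [-2.99, -0.16], [-3.1, 3.1]. Speed limits (rad/s): [2.79, 2.79, 3.14, 3.14, 3.14, 3.14].

## Interface

Orientations are given as a unit quaternion [x, y, z, w].
In Python, from bench import arm, viewer gives the robot as it stands. The module is installed in compiled form; this text tells all that it offers.
- The arm moves only by the shell command python3 -m jog 'ROWS' [OPENING]. ROWS is a JSON list of rows, 1 to 10 of them, each written [[dx, dy, dz], [rx, ry, rz]]: dx, dy, dz in units of 5 mm, then a rotation vector rx, ry, rz in rad; each row is the pose to reach, as a shift and turn from the pose commanded when the command began, along the tool's axes at that moment; what a row does not reach only later rows make up. A row lasts 1/10 s, in which the tool goes at most 50 mm and 0.15 rad, less where a joint would pass 70% of its speed; a pose out of reach is approached as far as the arm can. OPENING is the finger opening in mm, set as the command begins (- or left out keeps the last). The fingers move at their own pace and stop on an object; the grip force is fixed at half the most. Time passes only in rows, so rows that do not move let the fingers close. It prints the time, the measured TCP pose, the force, the opening and the grip force at its end. Input that does not fit is refused with a message, and nothing moves.
- arm.read_state(): the state, without advancing time (a new reading comes with each control period).
- viewer.get_image(name): name is "side" or "top"; returns (picture, depth): 400x640x3 uint8, blue, green, red; 400x640 float32, mm along the optical axis (not along the pixel's ray), 0 where there is no reading.
- viewer.get_calibration(name): a dict with "K" (3x3 intrinsics, pixels), "rvec" (rotation vector, rad) and "tvec" (3), from world to camera coordinates, as OpenCV has them. Camera axes: x right, y down, z forward; pixel columns grow to the right and rows downward; lengths in mm; the calibration is good to about 2 mm. A picture is of the moment at which its call begins. get_calibration takes no time and is no camera call.
- arm.job_done(): hands the job in; it is judged then, once.
The state is a dict: "clock": time; "joints": joint angles; "joint_vel": joint speeds; "joint_efforts": joint torques, N m; "position": TCP position; "ee_rot": TCP orientation; "contact_force": force on the tool from outside, world axes, zero at the start; "wrist_torque": the same for the moment, N m; "gripper_width": finger opening in mm; "grasp_force": force on a finger pad.
Only numpy, scipy, OpenCV 4.12 (cv2) and the standard library are available. Lean on these libraries where they do the work, as an engineer would, in place of code of your own. Each camera call takes 0.05 s, during which the arm holds its last target. There are 200 camera calls.

## Working session

There is one attempt and no reset: what is moved stays moved. The work goes in short steps, Python scripts to look and compute and a shell command to move; the robot and the scene stay as the last step left them, time stands still between calls to the robot, and variables do not carry over. Pictures are saved under pics/ and viewed, at most 10 in all, crops included, and the job is handed in when it is done.

```bash
mkdir -p pics; cat > h.py <<'E'
import numpy as np, cv2
from bench import arm, viewer
def grab(n):
    im,d=viewer.get_image(n); c=viewer.get_calibration(n)
    K=np.array(c["K"],float); R=cv2.Rodrigues(np.array(c["rvec"],float))[0]; t=np.array(c["tvec"],float).ravel()
    v,u=np.mgrid[0:d.shape[0],0:d.shape[1]]
    P=np.stack([(u-K[0,2])/K[0,0]*d,(v-K[1,2])/K[1,1]*d,d],-1)
    W=(P-t)@R; W[d==0]=np.nan
    return im,d,W
E
python3 - <<'E'
from h import *
for n in("top","side"):
    im,d,W=grab(n); cv2.imwrite(f"pics/{n}0.png",im); np.savez(f"pics/{n}0.npz",im=im,d=d,W=W)
s=arm.read_state(); print(s)
E
```

```text
{'clock': 0.1, 'joints': array([-1.06940193e+00,  3.85465396e-01,  6.75514638e-03, -4.32909310e-04,
       -1.19398315e+00, -2.58590984e-01]), 'joint_vel': array([ 0.00191865, -0.00108785,  0.00469951,  0.00156322,  0.00046622,
       -0.00048742]), 'joint_efforts': array([-1.00671579e-03, -3.93319666e+01,  1.88927186e+01,  4.19792354e+00,
       -2.63017508e-03,  8.87788275e-06]), 'position': array([ 150.15110029, -606.15911321,  230.33701057]), 'ee_rot': array([-1.21024407e-01,  9.92649058e-01,  9.55499818e-04, -1.64983694e-04]), 'contact_force': array([0.62221517, 0.37788213, 1.00794412]), 'wrist_torque': array([ 0.03959041, -0.0603075 , -0.06852222]), 'grasp_force': 0.0, 'gripper_width': 85.53158619921906}
```

View pics/top0.png

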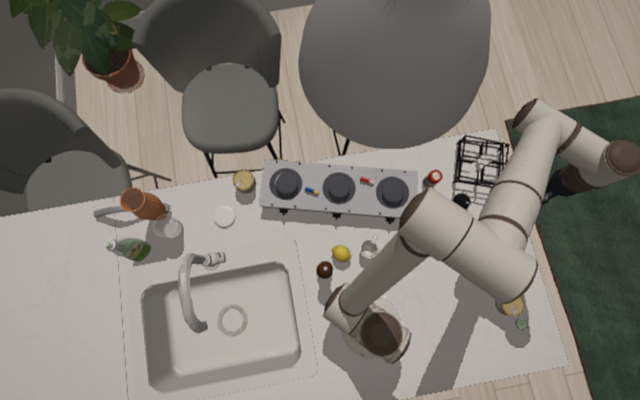

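View pics/side0.png

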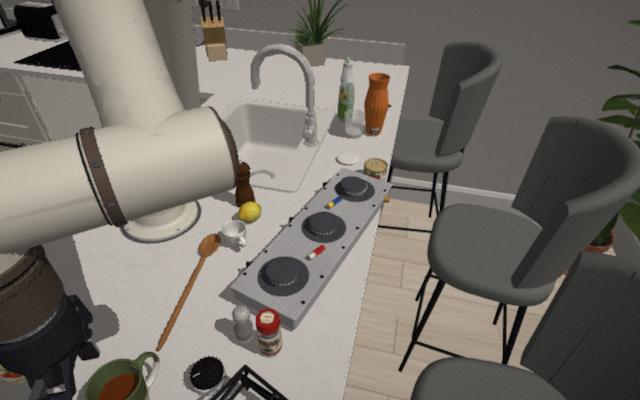

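The top view shows the three dark caps at about (285,184), (339,188) and (392,192), with batteries at (312,191) and (366,181). Other things that could be taken for a cap:
- the white disc at top (224,216), side (347,159), which is the excluded look-alike
- the black round thing at top (461,202), side (207,373), which is off the hob
- the tin at top (244,181)

By description the caps are the three dark discs in the hob's row, at side (355,187), (324,226) and (283,274).

```bash
cat > meas.py <<'E'
from h import *
def hobfit(im,W):
    z=W[...,2]; m=(abs(z-55)<5)&(W[...,0]>300)&(W[...,0]<900)&(abs(W[...,1])<450)
    n,l,st,c=cv2.connectedComponentsWithStats(m.astype(np.uint8)); k=1+np.argmax(st[1:,4])
    P=W[l==k]; r=cv2.minAreaRect(P[:,:2].astype(np.float32)); return r,np.median(P[:,2])
def caps(im,W,cs,zoff=0,rad=36):
    for c in cs:
        D=np.hypot(W[...,0]-c[0],W[...,1]-c[1]); z=W[...,2]-zoff
        m=(D<50)&(z>72)&(z<90)
        P=W[m]; (cx,cy),(a,b),_=cv2.minAreaRect(P[:,:2].astype(np.float32))
        e=cv2.minEnclosingCircle(P[:,:2].astype(np.float32))
        q=P[np.hypot(P[:,0]-cx,P[:,1]-cy)<34]
        A=np.c_[q[:,0]-cx,q[:,1]-cy,np.ones(len(q))]; s=np.linalg.lstsq(A,q[:,2],rcond=None)[0]
        res=q[:,2]-A@s; print(" cap",np.round([cx,cy,a,b],1),"enc",np.round(e[0],1),round(e[1],1),"mean",P[:,:2].mean(0).round(1),"n",len(q),"tilt",s[:2].round(3),"z",s[2].round(1),"sd",res.std().round(2))
E
python3 - <<'E'
from meas import *
for n in("top","side"):
    f=np.load(f"pics/{n}0.npz"); im,W=f["im"],f["W"]
    r,z=hobfit(im,W); print(n,r,z)
    px=[(285,184),(339,188),(392,192)] if n=="top" else [(355,187),(324,226),(283,274)]
    cs=[W[v,u] for u,v in px]; print(np.round(cs,1)); caps(im,W,cs,z-55)
T=np.load("pics/top0.npz")["im"][140:230,230:480]; cv2.imwrite("pics/crop.png",cv2.resize(T,None,fx=3,fy=3,interpolation=cv2.INTER_CUBIC))
S=np.load("pics/side0.npz")["im"][155:335,220:400]; cv2.imwrite("pics/crops.png",cv2.resize(S,None,fx=3.3,fy=3.3,interpolation=cv2.INTER_CUBIC))
E
```

```text
top ((457.5851745605469, -103.47903442382812), (539.9447021484375, 171.36587524414062), 59.57801818847656) 55.41944008124605
[[ 543.3   59.1   78.6]
 [ 450.4 -100.    82.9]
 [ 361.3 -256.7   77.8]]
 cap [545.   53.3  73.1  74.5] enc [546.8  54. ] 39.0 mean [545.   53.2] n 299 tilt [-0.077 -0.032] z 81.8 sd 2.74
 cap [ 457.5 -103.9   72.9   73.5] enc [ 458.5 -104.2] 37.8 mean [ 457.8 -103.4] n 297 tilt [-0.013 -0.008] z 78.4 sd 2.61
 cap [ 363.6 -262.7   71.5   72.8] enc [ 364.1 -262.6] 38.0 mean [ 363.6 -262.3] n 304 tilt [-0.002  0.012] z 78.3 sd 2.61
side ((458.046630859375, -105.8236083984375), (541.0836791992188, 170.8622589111328), 59.4705924987793) 53.72086850260315
[[ 549.1   33.8   77.6]
 [ 458.2 -126.7   76.6]
 [ 365.8 -281.6   78.4]]
 cap [546.   46.5  73.9  69.5] enc [547.1  47.8] 38.6 mean [546.4  44.8] n 265 tilt [-0.072 -0.016] z 79.2 sd 1.6
 cap [ 458.5 -111.4   67.8   71.6] enc [ 457.5 -108.2] 38.4 mean [ 458.4 -112.5] n 395 tilt [0.003 0.02 ] z 76.2 sd 1.31
 cap [ 365.1 -267.6   74.7   70.6] enc [ 364.  -265.9] 38.2 mean [ 364.6 -269.4] n 590 tilt [-0.001  0.011] z 76.7 sd 1.26
```

View pics/crops.png

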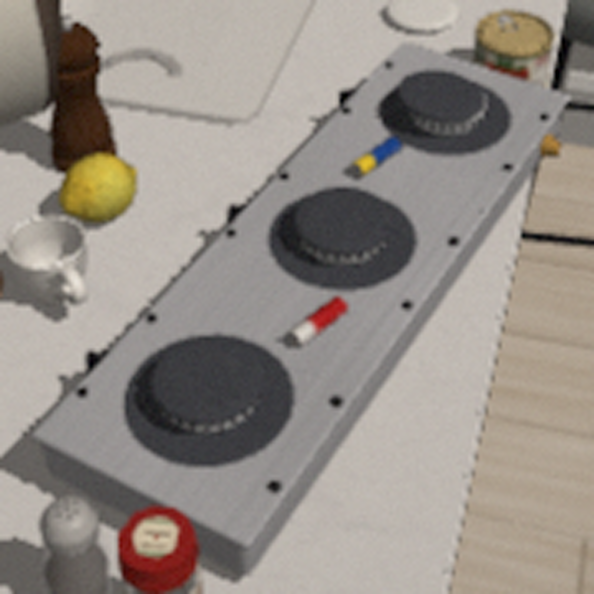

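Left cap is the suspect. It tilts about 0.08 rad, high towards (-0.92,-0.39), and sits about 6.9 mm off its burner at (551.3,56.0). The other two are level. The crop confirms three dark caps on the hob, with the left one near crop (445,97) and the white disc off the hob at (420,12). Next I work out the approach to the high side of the left cap.

```bash
cat > d.py <<'E'
import sys,numpy as np
from scipy.spatial.transform import Rotation as Ro
from bench import arm
s=arm.read_state(); t=np.array(list(map(float,sys.argv[1:4])))
R=Ro.from_quat(s["ee_rot"]).as_matrix(); a=np.arctan2(-R[1,0],-R[0,0])
Rd=np.array([[-np.cos(a),-np.sin(a),0],[-np.sin(a),np.cos(a),0],[0,0,-1]]).T
print("yaw",a.round(3),"tool delta",(Rd@(t-s["position"])).round(1),"pos",s["position"].round(1),"F",s["contact_force"].round(2))
E
python3 d.py 524.5 45 140
```

```text
yaw 0.243 tool delta [-519.8  542.1   90.3] pos [ 150.2 -606.2  230.3] F [0.62 0.38 1.01]
```

Careful with the scale: shifts go in units of 5 mm. That gives: 180 mm is 36, 316 mm is 63.2.

```bash
python3 -m jog '[[[-6.8,7.2,0],[0,0,0]],[[-13.6,14.4,0],[0,0,0]],[[-20.4,21.6,0],[0,0,0]],[[-27.2,28.8,0],[0,0,0]],[[-34,36,0],[0,0,0]],[[-40.8,43.2,0],[0,0,0]],[[-47.6,50.4,0],[0,0,0]],[[-54.4,57.6,0],[0,0,0]],[[-58,61.2,0],[0,0,0]],[[-60,63.2,0],[0,0,0]]]' 0; python3 d.py 524.5 45 140
```

```text
clock: 1.1
position: [366.2, -225.7, 231.2]
ee_rot: [-0.123, 0.992, 0.0, 0.0]
contact_force: [0.5, -0.7, -0.0]
gripper_width: -0.1
grasp_force: 0.0
yaw 0.246 tool delta [-219.5  224.1   91.2] pos [ 366.2 -225.7  231.2] F [ 0.46 -0.66 -0.02]
```

Converted, 224 mm is 44.8, -219 mm is -43.8.

```bash
python3 -m jog '[[[-6.8,6.8,2],[0,0,0]],[[-13.6,13.8,4],[0,0,0]],[[-20.4,20.8,6],[0,0,0]],[[-27.2,27.8,8],[0,0,0]],[[-34,34.6,10],[0,0,0]],[[-40.8,41.6,12],[0,0,-0.1]],[[-43.8,44.8,15],[0,0,-0.12]],[[-43.8,44.8,18],[0,0,-0.12]],[[-43.8,44.8,18],[0,0,-0.12]],[[-43.8,44.8,18],[0,0,-0.12]]]'; python3 d.py 524.5 45 95
```

```text
clock: 2.1
position: [524.0, 42.0, 141.2]
ee_rot: [-0.18, 0.984, -0.0, -0.001]
contact_force: [0.3, 0.3, 0.2]
gripper_width: 0.3
grasp_force: 0.0
yaw 0.363 tool delta [-1.5  2.6 46.2] pos [524.   42.  141.2] F [0.27 0.28 0.21]
```

Converted, 51 mm is 10.2, 48 mm is 9.6.

```bash
python3 -m jog '[[[-0.3,0.52,4],[0,0,0]],[[-0.3,0.52,8],[0,0,0]],[[-0.3,0.52,9.6],[0,0,0]],[[-0.3,0.52,10.2],[0,0,0]],[[-0.3,0.52,10.2],[0,0,0]],[[-0.3,0.52,10.2],[0,0,0]]]'; python3 d.py 524.5 45 80
```

```text
clock: 2.7
position: [525.4, 45.3, 91.4]
ee_rot: [-0.18, 0.984, 0.0, 0.001]
contact_force: [0.7, -0.1, -0.2]
gripper_width: 0.0
grasp_force: 0.0
yaw 0.363 tool delta [ 1.   0.1 11.4] pos [525.4  45.3  91.4] F [ 0.7  -0.12 -0.24]
```

```bash
for i in 1; do python3 -m jog '[[[0,0,0.4],[0,0,0]],[[0,0,0.8],[0,0,0]],[[0,0,1.2],[0,0,0]],[[0,0,1.6],[0,0,0]],[[0,0,1.6],[0,0,0]]]' | grep -E 'pos|force'; python3 -m jog '[[[0,0,0.2],[0,0,0]],[[0,0,0.4],[0,0,0]],[[0,0,0.4],[0,0,0]]]' | grep -E 'pos|contact'; done
```

```text
position: [524.5, 45.1, 82.3]
contact_force: [-1.8, -0.2, 1.0]
grasp_force: 0.6
position: [524.5, 45.1, 82.0]
contact_force: [-4.8, 0.1, 12.8]
```

Converted, 2 mm is 0.4, 1 mm is 0.2.

```bash
python3 -m jog '[[[0,0,0.2],[0,0,0]],[[0,0,0.4],[0,0,0]],[[0,0,0.4],[0,0,0]]]' | grep -E 'pos|contact'
```

```text
position: [524.4, 45.1, 81.8]
contact_force: [-9.8, 0.1, 22.7]
```

The cap is held at z about 82, which is level but 4 mm too high, so the ring is on the rim and it's unseated. I'll let go and remeasure.

Converted, -22 mm is -4.4, 50 mm is 10.

```bash
python3 -m jog '[[[0,0,-1.2],[0,0,0]],[[0,0,-2.4],[0,0,0]],[[4,0,-4.4],[0,0,0]],[[8,0,-6.4],[0,0,0]],[[10,0,-6.4],[0,0,0]]]' | grep -E 'pos|contact'; python3 - <<'E'
from meas import *
for n in("top","side"):
    im,d,W=grab(n); r,z=hobfit(im,W); print(n,r,z)
    caps(im,W,[(546,54),(458,-104),(364,-263)],z-55)
    cv2.imwrite(f"pics/{n}1.png",im)
E
python3 d.py 503 37 95
```

```text
position: [477.4, 27.3, 111.0]
contact_force: [0.6, -0.5, 1.2]
top ((435.2079162597656, -141.4913330078125), (451.34674072265625, 170.9486541748047), 59.64051818847656) 55.29718985353791
 cap [0. 0. 0. 0.] enc [0. 0.] 0.0 mean [nan nan] n 0 tilt [0. 0.] z 0.0 sd nan
 cap [ 458.1 -103.9   75.    71.4] enc [ 458.4 -103.8] 37.7 mean [ 457.9 -103.4] n 299 tilt [-0.009 -0.007] z 78.3 sd 2.61
 cap [ 363.6 -262.3   71.7   74.7] enc [ 363.7 -262.2] 38.6 mean [ 363.2 -262.5] n 296 tilt [-0.003 -0.006] z 78.2 sd 2.78
side ((458.57952880859375, -105.39419555664062), (542.7001953125, 170.85328674316406), 59.55144500732422) 53.70068571181012
 cap [547.2  49.2  74.   72.9] enc [547.   47.9] 38.4 mean [546.5  45. ] n 256 tilt [-0.082 -0.025] z 79.3 sd 1.44
 cap [ 458.4 -107.    76.6   71.7] enc [ 457.3 -106.7] 39.3 mean [ 458.5 -110.1] n 386 tilt [-0.003  0.004] z 76.2 sd 1.2
 cap [ 364.3 -265.8   74.5   73.2] enc [ 364.1 -265.2] 38.5 mean [ 364.5 -268.5] n 571 tilt [-0.004 -0.003] z 76.7 sd 1.18
yaw 0.362 tool delta [-27.8   0.   15.2] pos [477.   27.1 110.2] F [ 0.52 -0.77  0.77]meas.py:14: RuntimeWarning: Mean of empty slice.
  res=q[:,2]-A@s; print(" cap",np.round([cx,cy,a,b],1),"enc",np.round(e[0],1),round(e[1],1),"mean",P[:,:2].mean(0).round(1),"n",len(q),"tilt",s[:2].round(3),"z",s[2].round(1),"sd",res.std().round(2))
  ret = um.true_divide(
  ret = _var(a, axis=axis, dtype=dtype, out=out, ddof=ddof,
  arrmean = um.true_divide(arrmean, div, out=arrmean,
  ret = ret.dtype.type(ret / rcount)
```

```bash
python3 d.py 490 32.5 73.5;  python3 -m jog '[[[0,0,2],[0,0,0]],[[0,0,4],[0,0,0]],[[0,0,6],[0,0,0]],[[0,0,7.4],[0,0,0]],[[-1.4,0,7.4],[0,0,0]],[[-2.6,0,7.4],[0,0,0]],[[-2.6,0,7.4],[0,0,0]]]' | grep -E 'pos|contact'; python3 d.py 500 36.2 73.5
```

```text
yaw 0.362 tool delta [-14.1   0.4  36.7] pos [477.   27.1 110.2] F [ 0.52 -0.77  0.77]
position: [491.8, 32.7, 73.6]
contact_force: [0.3, 0.4, 0.4]
yaw 0.363 tool delta [-8.9  0.3  0.1] pos [491.8  32.7  73.6] F [0.3  0.41 0.37]
```

```bash
python3 -m jog '[[[-0.6,0,0],[0,0,0]],[[-1,0,0],[0,0,0]],[[-1.4,0,0],[0,0,0]],[[-1.4,0,0],[0,0,0]]]' | grep -E 'pos|contact'; python3 -m jog '[[[-0.2,0,0],[0,0,0]],[[-0.4,0,0],[0,0,0]],[[-0.4,0,0],[0,0,0]]]' | grep -E 'pos|contact'; python3 -m jog '[[[-0.2,0,0],[0,0,0]],[[-0.4,0,0],[0,0,0]],[[-0.4,0,0],[0,0,0]]]' | grep -E 'pos|contact'
```

```text
position: [497.0, 34.7, 73.5]
contact_force: [0.5, 0.4, 0.5]
position: [498.6, 35.4, 73.3]
contact_force: [0.4, 0.3, 0.5]
position: [500.3, 36.0, 73.2]
contact_force: [-1.0, -0.8, 0.7]
```

```bash
for k in 1; do python3 -m jog '[[[-0.2,0,0],[0,0,0]],[[-0.4,0,0],[0,0,0]],[[-0.4,0,0],[0,0,0]]]' | grep -E 'pos|contact';  python3 -m jog '[[[-0.2,0,0],[0,0,0]],[[-0.4,0,0],[0,0,0]],[[-0.4,0,0],[0,0,0]]]' | grep -E 'pos|contact'; done
```

```text
position: [502.3, 36.8, 73.2]
contact_force: [-0.9, 0.1, -0.3]
position: [504.4, 37.5, 73.3]
contact_force: [-0.3, 0.3, -0.4]
```

Converted, -2 mm is -0.4, -1 mm is -0.2.

```bash
python3 -m jog '[[[-0.2,0,0],[0,0,0]],[[-0.4,0,0],[0,0,0]],[[-0.4,0,0],[0,0,0]]]' | grep -E 'pos|contact'; python3 - <<'E'
from meas import *
im,d,W=grab("side"); r,z=hobfit(im,W); caps(im,W,[(549,55)],z-55)
cv2.imwrite("pics/s2.png",cv2.resize(im[155:335,220:400],None,fx=3.3,fy=3.3))
E
```

```text
position: [506.1, 38.2, 73.3]
contact_force: [-1.0, -0.6, 0.1]
 cap [553.7  49.5  75.1  70.8] enc [545.8  51.7] 44.6 mean [552.9  46.6] n 271 tilt [-0.002  0.013] z 75.9 sd 1.33
```

The cap now reads level at its seated height. I'll back off, rise and check in both cameras.

```bash
python3 -m jog '[[[2,0,0],[0,0,0]],[[5,0,0],[0,0,0]],[[5,0,-6],[0,0,0]],[[5,0,-12],[0,0,0]],[[5,0,-12],[0,0,0]]]' | grep -E 'pos|contact'; python3 d.py 457.6 -103.5 130
```

```text
position: [485.2, 30.0, 137.4]
contact_force: [0.3, -0.1, 0.2]
yaw 0.364 tool delta [  73.3 -114.9    7.4] pos [485.2  30.  137.4] F [ 0.27 -0.06  0.15]
```

```bash
python3 -m jog '[[[5,-7,0],[0,0,0]],[[9.6,-15,0],[0,0,0]],[[14.6,-23,0],[0,0,0]],[[16,-23,2],[0,0,0]],[[16,-23,6],[0,0,0]],[[16,-23,9.6],[0,0,0]],[[16,-23,9.6],[0,0,0]]]' | grep -E 'pos|contact'; python3 - <<'E'
from meas import *
im,d,W=grab("side"); r,z=hobfit(im,W); caps(im,W,[(551,56),(364,-263)],z-55)
im,d,W=grab("top"); r,z=hobfit(im,W); print(r);caps(im,W,[(551,56),(364,-263)],z-55)
E
python3 d.py 445 -108 80
```

```text
position: [446.2, -107.0, 83.1]
contact_force: [-1.7, -0.1, -0.8]
 cap [552.1  51.4  71.6  71.8] enc [552.1  51.5] 37.8 mean [552.   48.6] n 265 tilt [ 0.003 -0.005] z 75.9 sd 1.27
 cap [ 364.5 -265.3   74.6   74.7] enc [ 364.  -264.4] 39.0 mean [ 364.5 -268.4] n 572 tilt [0.    0.003] z 76.7 sd 1.13
((402.6292419433594, -196.18421936035156), (325.03082275390625, 170.06781005859375), 60.17430877685547)
 cap [570.8  58.   36.1  70.3] enc [558.2  56.2] 35.2 mean [568.4  56.4] n 159 tilt [-0.044  0.016] z 78.2 sd 2.74
 cap [ 364.  -263.6   71.6   73.9] enc [ 364.5 -262.5] 38.4 mean [ 363.7 -262.6] n 306 tilt [-0.01  -0.005] z 78.1 sd 2.54
yaw 0.363 tool delta [3.8 0.  5.3] pos [ 448.5 -106.7   85.3] F [ 0.54  1.19 -0.08]
```

Converted, 6 mm is 1.2, 4 mm is 0.8.

```bash
python3 -m jog '[[[0.4,0,0.4],[0,0,0]],[[0.8,0,0.8],[0,0,0]],[[0.8,0,1.2],[0,0,0]],[[0.8,0,1.2],[0,0,0]]]' | grep -E 'pos|contact'; python3 -m jog '[[[0,0,0.2],[0,0,0]],[[0,0,0.4],[0,0,0]],[[0,0,0.4],[0,0,0]]]' | grep -E 'pos|contact'
```

```text
position: [444.8, -108.0, 79.4]
contact_force: [-0.2, 0.8, -0.4]
position: [445.2, -108.0, 78.1]
contact_force: [-1.2, 0.8, 6.9]
```

Converted, 0.2 mm is 0.04.

```bash
python3 -m jog '[[[0,0,0.04],[0,0,0]],[[0,0,0.04],[0,0,0]],[[0,0,0.04],[0,0,0]]]' | grep -E 'pos|contact'; python3 -m jog '[[[0,0,-2],[0,0,0]],[[0,0,-6],[0,0,0]],[[0,0,-9],[0,0,0]],[[0,0,-9],[0,0,0]],[[0,0,-9],[0,0,0]]]' | grep -E 'pos|contact'; python3 d.py 352 -267 123
```

```text
position: [445.2, -108.0, 78.1]
contact_force: [-2.1, 1.9, 7.5]
position: [444.9, -108.0, 122.3]
contact_force: [-0.1, -0.2, -0.9]
yaw 0.363 tool delta [ 143.2 -115.8   -0.7] pos [ 444.9 -108.   122.3] F [-0.14 -0.23 -0.9 ]
```

Converted, 143 mm is 28.6, -116 mm is -23.2.

```bash
python3 -m jog '[[[7.2,-5.8,0],[0,0,0]],[[14.4,-11.6,0],[0,0,0]],[[21.6,-17.4,0],[0,0,0]],[[28.6,-23.2,0],[0,0,0]],[[28.6,-23.2,4],[0,0,0]],[[28.6,-23.2,7.4],[0,0,0]],[[28.6,-23.2,7.4],[0,0,0]],[[28.6,-23.2,7.4],[0,0,0]]]' | grep -E 'pos|contact'; python3 d.py 352 -267 78
```

```text
position: [352.1, -267.2, 84.7]
contact_force: [0.5, -0.7, -0.6]
yaw 0.363 tool delta [0.  0.2 6.7] pos [ 352.1 -267.2   84.7] F [ 0.51 -0.73 -0.59]
```

Converted, 7.5 mm is 1.5, 7 mm is 1.4.

```bash
python3 -m jog '[[[0,0,0.4],[0,0,0]],[[0,0,0.8],[0,0,0]],[[0,0,1.2],[0,0,0]],[[0,0,1.4],[0,0,0]],[[0,0,1.5],[0,0,0]],[[0,0,1.5],[0,0,0]]]' | grep -E 'pos|contact'
```

```text
position: [352.6, -267.1, 78.1]
contact_force: [-0.6, 3.3, 4.9]
```

```bash
python3 -m jog '[[[0,0,0.1],[0,0,0]],[[0,0,0.1],[0,0,0]],[[0,0,0.1],[0,0,0]]]' | grep -E 'pos|contact'; python3 -m jog '[[[0,0,-2],[0,0,0]],[[0,0,-8],[0,0,0]],[[0,0,-16],[0,0,0]],[[6,-8,-24],[0,0,0]],[[8,-16,-26],[0,0,0]],[[8,-24,-26],[0,0,0]],[[8,-32,-26],[0,0,0]],[[8,-40,-26],[0,0,0]],[[8,-40,-26],[0,0,0]],[[8,-40,-26],[0,0,0]]]' | grep -E 'clock|pos|contact'; python3 - <<'E'
from meas import *
for n in("side","top"):
    im,d,W=grab(n); r,z=hobfit(im,W); print(n,r,z); caps(im,W,[(551,56),(458,-104),(364,-263)],z-55)
    cv2.imwrite(f"pics/{n}3.png",im)
E
```

```text
position: [352.6, -267.1, 78.1]
contact_force: [-1.4, 3.0, 9.5]
clock: 12.55
position: [385.6, -468.7, 206.3]
contact_force: [0.2, 0.2, 0.1]
side ((459.12139892578125, -105.35723876953125), (542.030517578125, 170.37612915039062), 59.61103439331055) 53.51862444595078
 cap [552.3  50.8  72.   71.7] enc [551.8  51.2] 38.5 mean [552.   48.2] n 268 tilt [ 0.003 -0.004] z 76.0 sd 1.32
 cap [ 458.8 -107.8   74.1   71.4] enc [ 458.7 -106.9] 39.3 mean [ 458.5 -110.5] n 388 tilt [-0.007  0.009] z 76.4 sd 1.16
 cap [ 365.8 -280.2   69.8    4.4] enc [ 365.5 -278. ] 34.9 mean [ 382.9 -277.6] n 0 tilt [0. 0.] z 0.0 sd nan
top ((463.70904541015625, -94.22415161132812), (517.9143676757812, 170.9274444580078), 59.76615905761719) 55.32158558536587
 cap [551.2  53.9  72.1  75.6] enc [551.7  55.1] 38.3 mean [551.3  55.5] n 298 tilt [-0.008 -0.009] z 78.5 sd 2.78
 cap [ 457.8 -103.9   73.1   73.5] enc [ 458.  -103.9] 38.0 mean [ 458.  -103.4] n 300 tilt [0. 0.] z 78.3 sd 2.5
 cap [ 363.5 -262.3   71.6   74.1] enc [ 364.3 -262.2] 38.2 mean [ 363.3 -262.7] n 300 tilt [0.008 0.   ] z 78.0 sd 2.61
  ret = _var(a, axis=axis, dtype=dtype, out=out, ddof=ddof,
  arrmean = um.true_divide(arrmean, div, out=arrmean,
  ret = ret.dtype.type(ret / rcount)
```

View pics/top3.png

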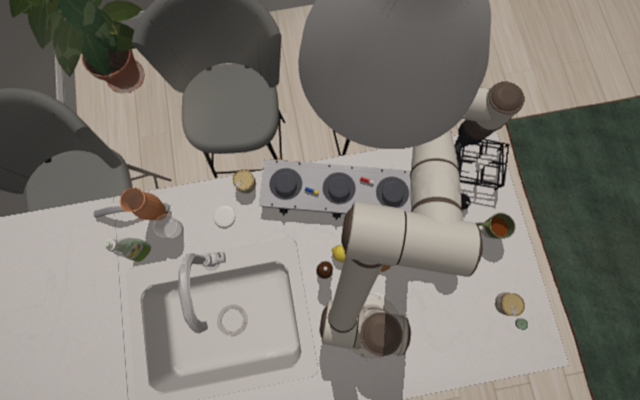

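The three caps sit centred at (285,184), (339,188) and (392,192). The batteries at (312,191) and (366,181) and the tin at (244,181) haven't moved. The arm hides the jar and mill, but it only passed well above them.

```bash
python3 -c "
from bench import arm
print(arm.job_done())"
```

```text
the job is handed in; nothing more can be done
None
```

I pressed all three caps in order from left to right, found the left one unseated and nudged it home; all three measured level and centred when I handed the job in at about 12.7 s, though the system returned no verdict.

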